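Line up the clinic's rubber stamps by size

ROBOT

A 7-joint arm with a two-finger parallel gripper is mounted at the origin on the work surface. World frame = base frame: x ahead of the robot, y to its left, z up, the work surface at z = 0. Lengths are in mm, angles in rad, forces in N, time in s.
With the tool pointing down it reaches from about 400 to 875 mm from the base axis. Payload 6.5 kg.
Tool frame: the origin (TCP) lies between the finger pads; the fingertips stand 8 mm ahead of it and the grasp point (between the pads) lies 11 mm behind it (manip.tcp_to_tips is the distance from the TCP to the fingertips, in mm); z points along the fingers, x is the direction in which the jaws open and shut, and the axes are right-handed (so a half turn about z gives the same grasp; the last joint's range is limited). The gripper opens to 88 mm and grips with 3 to 60 N. Pads are 18 mm wide; open, the fingers measure 123 mm over their backs; the gripper's body (75 mm by 187 mm) begins 45 mm behind the grasp point.
Start: joints at [1.264, 0.536, -0.004, 1.538, 0.003, 1.067, -0.071], TCP at [155.008, -631.239, 246.716] pointing down, gripper open.
Joint ranges: [-2.7, 2.7], [-0.37, 2.16], [-1.27, 1.26], [0.24, 2.4], [-1.31, 4.45], [0.19, 1.91], [-2.76, 2.76]. Speed limits (rad/s): [2.39, 2.39, 3.14, 3.14, 3.14, 3.14, 3.14].

INTERFACE

Orientations are given as a unit quaternion [x, y, z, w].
In Python, from plant import manip, viewer gives the robot as it stands.
- The arm moves only by the shell command python3 -m creep 'ROWS' [FORCE]. ROWS is a JSON object of lists of equal length, an entry for each row: "xyz": the shift along the world's x, y, z scaled (see below), a list of three; "spin": the turn about the world's z scaled (see below); "hand": the opening, from -1 (shut) to 1 (fully open). In form: {"xyz": [[x, y, z], ...], "spin": [spin, ...], "hand": [hand, ...]}. A call has 1 to 5 rows; each row is the pose to reach, as a shift and turn from the pose commanded when the call began, turning the shorter way round; what a row does not reach only later rows make up. The controller multiplies each number of a shift by 100 mm and each number of a turn by 180 degrees. A row lasts 1/8 s, in which the tool goes at most 62.5 mm and 10.7 degrees, less where a joint would pass 70% of its speed; a pose out of reach is approached as far as the arm can. A call with a number of a shift or a turn outside -1 to 1 is refused whole. A call with a gripper value outside its range is refused whole. The fingers move at their own pace and stop on an object; FORCE is the grip in N (left out, the last holds). Time passes only in rows, so rows that repeat a pose let the fingers close. It gives the time, the measured TCP pose, the force and the opening at its end, in the units of the state.
- manip.state(): the state, without advancing time (a new reading comes with each control period).
- viewer.get_image(name): name is "scene" or "side" or "wrist"; returns a dict with "frame" (384x512x3 uint8, red, green, blue), "camera_matrix" (3x3 intrinsics, pixels), "k1" (the pictures are not rectified: a ray, as slopes to the right and down, at radius r is drawn at 1 + k1 r^2 times it, then the intrinsics apply), "xyz" and "rotation" of the camera in the world; the wrist camera has in their place "mount" (4x4, takes a point from camera to tool coordinates, whose origin is the TCP and whose axes are the tool frame's). Camera axes: x right, y up, looking along -z (the intrinsics and any distortion apply to the point x, -y, -z); pixel columns grow to the right and rows downward; lengths in mm; the calibration is good to about 2 mm. A picture is of the moment at which its call begins: read the wrist's pose just before it. There is no depth.
- manip.sign_off(): hands the job in, once; it reports no verdict.
The state is a dict: "time": time; "joints": joint angles; "dq": joint speeds; "tau": joint torques, N m; "eef_pos": TCP position; "ee_rot": TCP orientation; "contact_force": force on the tool from outside, world axes, zero at the start; "moment": the same for the moment, N m; "width": opening from 0.0 (shut) to 1.0 (fully open).
Only numpy, scipy, OpenCV 4.12 (cv2) and the standard library are available. Lean on these libraries where they do the work, as an engineer would, in place of code of your own. Each camera call takes 0.05 s, during which the arm holds its last target.

TASK

Line the four round rubber stamps up by size on the stamp tray, each standing upright in the middle of its own round mat: the widest on the mat next to the ink pad, then ever narrower, the narrowest on the mat farthest from the ink pad. Set each one down gently instead of dropping it, do not tip any over, and leave the small medicine bottle where it stands.

Things in the scene. Friction and masses are not known exactly. Their poses are not given: they have to be found in the camera images.
- stamp_28: The narrowest of the four round hand stamps: an upright stamp with a flat black round base 28 mm across and 12 mm high, on which stands a straight round pale wooden handle 18 mm across, centred, its flat top 64 mm above the underside. Starts standing upright on the desk. Origin: centre of its underside; z up along the handle. Grip it by the handle.
- stamp_40: The second narrowest of the four round hand stamps: an upright stamp with a flat black round base 40 mm across and 12 mm high, on which stands a straight round pale wooden handle 18 mm across, centred, its flat top 70 mm above the underside. Starts standing upright on the desk. Origin: centre of its underside; z up along the handle. Grip it by the handle.
- stamp_52: The second widest of the four round hand stamps: an upright stamp with a flat black round base 52 mm across and 12 mm high, on which stands a straight round pale wooden handle 18 mm across, centred, its flat top 76 mm above the underside. Starts standing upright on the desk. Origin: centre of its underside; z up along the handle. Grip it by the handle.
- stamp_64: The widest of the four round hand stamps: an upright stamp with a flat black round base 64 mm across and 12 mm high, on which stands a straight round pale wooden handle 18 mm across, centred, its flat top 82 mm above the underside. Starts standing upright on the desk. Origin: centre of its underside; z up along the handle. Grip it by the handle.
- mark_a: First of four equal round brown cork mats, 66 mm across and 2 mm thick, stuck in one straight row 76 mm apart on a flat 10 mm thick aluminium tray (86 x 312 mm) fixed to the desk. Origin: centre of its underside, 2 mm below its flat top; the top is 12 mm above the desk. Its y axis runs along the row (a is at the +y end, then b, c, d), x across it. The row lies farther from the robot than the stamps and its place and heading vary.
- mark_b: Second of four equal round brown cork mats, 66 mm across and 2 mm thick, stuck in one straight row 76 mm apart on a flat 10 mm thick aluminium tray (86 x 312 mm) fixed to the desk. Origin: centre of its underside, 2 mm below its flat top; the top is 12 mm above the desk. Its y axis runs along the row (a is at the +y end, then b, c, d), x across it. The row lies farther from the robot than the stamps and its place and heading vary.
- mark_c: Third of four equal round brown cork mats, 66 mm across and 2 mm thick, stuck in one straight row 76 mm apart on a flat 10 mm thick aluminium tray (86 x 312 mm) fixed to the desk. Origin: centre of its underside, 2 mm below its flat top; the top is 12 mm above the desk. Its y axis runs along the row (a is at the +y end, then b, c, d), x across it. The row lies farther from the robot than the stamps and its place and heading vary.
- mark_d: Last of four equal round brown cork mats, 66 mm across and 2 mm thick, stuck in one straight row 76 mm apart on a flat 10 mm thick aluminium tray (86 x 312 mm) fixed to the desk. Origin: centre of its underside, 2 mm below its flat top; the top is 12 mm above the desk. Its y axis runs along the row (a is at the +y end, then b, c, d), x across it. The row lies farther from the robot than the stamps and its place and heading vary.
- ink_pad: Ink pad: a flat black rectangular case 90 x 70 mm, 17 mm high, with a blue felt top, fixed to the desk just beyond one end of the stamp tray, its centre 86 mm from the middle of the nearest mat; which end varies (a clear dish of paper clips, 18 mm high, is at the other end). Origin: centre of its underside.
- pill_bottle: Small amber medicine bottle with a paper label and a grey cap, 36 mm across and 70 mm high, standing loose on the desk among the stamps; must stay where it is. Origin: centre of its underside.
Things that resemble listed ones, but are neither listed nor needed, are in the scene too. What is shaped like the stamp_64 but orange or red is not meant.

How it is judged (in metres and radians):
At the end, for the whole second after the job is handed in: From the ink pad outward the mats carry the 64, 52, 40 and 28 mm stamps, each with its centre within 10 mm of the mat's centre, upright within 0.08 rad, standing on the mat and at rest (((horizontal distance between ink_pad and mark_a below 0.15 m and horizontal distance between stamp_64 and mark_a below 0.01 m and horizontal distance between stamp_52 and mark_b below 0.01 m and horizontal distance between stamp_40 and mark_c below 0.01 m and horizontal distance between stamp_28 and mark_d below 0.01 m) or (horizontal distance between ink_pad and mark_d below 0.15 m and horizontal distance between stamp_64 and mark_d below 0.01 m and horizontal distance between stamp_52 and mark_c below 0.01 m and horizontal distance between stamp_40 and mark_b below 0.01 m and horizontal distance between stamp_28 and mark_a below 0.01 m)) and angle between each of stamp_64, stamp_52, stamp_40, stamp_28's own z axis and vertical below 0.08 rad and height (world z) of stamp_64 between 0.008 and 0.017 m and linear speed of each of stamp_64, stamp_52, stamp_40, stamp_28 below 0.02 m/s and angular speed of each of stamp_64, stamp_52, stamp_40, stamp_28 below 0.2 rad/s and height (world z) of stamp_52 between 0.008 and 0.017 m and height (world z) of stamp_40 between 0.008 and 0.017 m and height (world z) of stamp_28 between 0.008 and 0.017 m); the robot touches nothing.
It fails at once if a stamp was tipped over (leaned more than 0.6 rad) (angle between any of stamp_64, stamp_52, stamp_40, stamp_28's own z axis and vertical above 0.6 rad).
It fails at once if a stamp was dropped (off the fingers with its underside more than 40 mm above the desk) ((height (world z) of stamp_64 above 0.04 m and contact force between the fingers and stamp_64 below 0.02 N) or (height (world z) of stamp_52 above 0.04 m and contact force between the fingers and stamp_52 below 0.02 N) or (height (world z) of stamp_40 above 0.04 m and contact force between the fingers and stamp_40 below 0.02 N) or (height (world z) of stamp_28 above 0.04 m and contact force between the fingers and stamp_28 below 0.02 N)).
It fails at once if the medicine bottle was disturbed (moved more than 20 mm or tipped) (distance of pill_bottle from where it was at the start of the episode above 0.02 m or angle between pill_bottle's own z axis and vertical above 0.3 rad).
It also fails if it takes over 88 s, if anything falls off the work surface, if the arm or the gripper's body presses on something with over 40 N, if the wrist force passes 120 N, or if a joint passes its speed limit or range.

## Working session

There is one attempt and no reset: what is moved stays moved. The work goes in short steps, Python scripts to look and compute and a shell command to move; the robot and the scene stay as the last step left them, time stands still between calls to the robot, and variables do not carry over. Pictures are saved under pics/ and viewed, and the job is handed in when it is done.

```bash
ls; mkdir -p pics; python3 - <<'E'
from plant import manip, viewer
import cv2
print(manip.state(), manip.tcp_to_tips)
for n in ("scene","side","wrist"):
    d=viewer.get_image(n); cv2.imwrite(f"pics/{n}0.png",d["frame"][...,::-1])
    print(n,{k:v for k,v in d.items() if k!="frame"})
E
```

```text
pics
{'time': 0.0, 'joints': array([ 1.26384275,  0.53715379, -0.00446778,  1.5388278 ,  0.00264227,
        1.06728244, -0.07119649]), 'dq': array([-0.00043552, -0.00031349,  0.0012654 , -0.00041411,  0.00033295,
        0.0007939 ,  0.00045245]), 'tau': array([ 7.32405297e-04, -5.70979607e+01,  9.90763195e-01, -2.51598805e+01,
       -5.62873471e-02,  1.79715059e-02,  1.31093088e-04]), 'eef_pos': array([ 154.83698876, -630.69624774,  245.86447892]), 'ee_rot': array([ 7.86940604e-01, -6.17028193e-01, -6.97537802e-04, -4.55112262e-04]), 'contact_force': array([-0.71204174,  0.41288824, -0.01658168]), 'moment': array([ 0.02435739, -0.03003157,  0.03076765]), 'width': 0.99753198151971} 8.0
scene {'camera_matrix': array([[450.72206655,   0.        , 248.03590261],
       [  0.        , 450.72206655, 195.16756541],
       [  0.        ,   0.        ,   1.        ]]), 'k1': 0.0028020752472255263, 'xyz': array([1440.60356035,  268.42902752,  872.09432209]), 'rotation': array([0.24485536, 0.32790015, 0.73366556, 0.54245939])}
side {'camera_matrix': array([[440.20369816,   0.        , 259.57196224],
       [  0.        , 440.20369816, 197.27098024],
       [  0.        ,   0.        ,   1.        ]]), 'k1': -0.11960765000716882, 'xyz': array([124.50439758, 717.97836714, 590.70439426]), 'rotation': array([-0.11225084,  0.46020955,  0.85019533, -0.2297277 ])}
wrist {'camera_matrix': array([[312.29309738,   0.        , 260.81060729],
       [  0.        , 312.29309738, 190.73946037],
       [  0.        ,   0.        ,   1.        ]]), 'k1': -0.049373336709194963, 'mount': array([[ 9.99999904e-01, -7.30254702e-05,  4.31194592e-04,
        -6.75447373e-01],
       [ 5.03401417e-05, -9.60186639e-01, -2.79359296e-01,
        -7.23640059e+01],
       [ 4.34427630e-04,  2.79359291e-01, -9.60186543e-01,
        -1.36942889e+02],
       [ 0.00000000e+00,  0.00000000e+00,  0.00000000e+00,
         1.00000000e+00]])}
```

View pics/scene0.png

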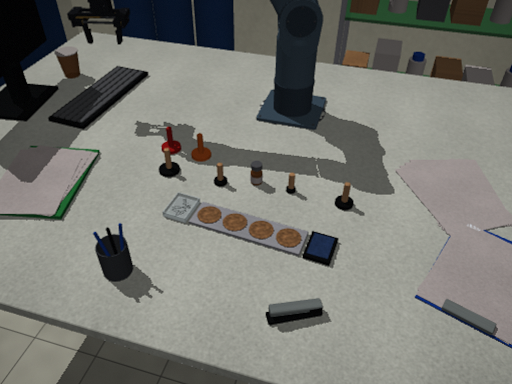

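View pics/side0.png

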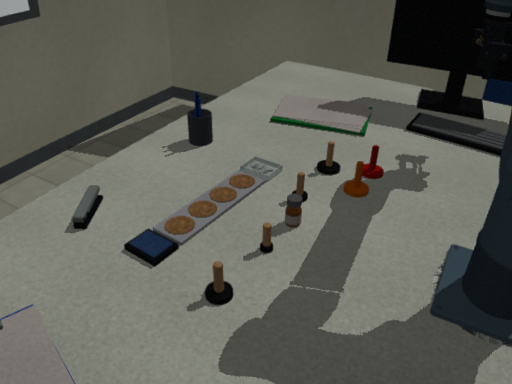

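View pics/wrist0.png

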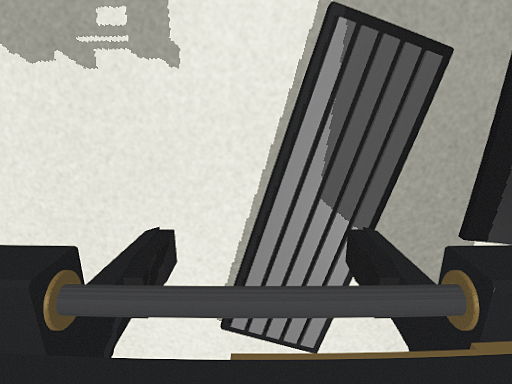

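```bash
cat > h.py <<'E'
import numpy as np, cv2
from scipy.spatial.transform import Rotation as R
from plant import manip, viewer
def get(n):
    s=manip.state(); d=viewer.get_image(n)
    if n=="wrist":
        T=np.eye(4);T[:3,:3]=R.from_quat(s["ee_rot"]).as_matrix();T[:3,3]=s["eef_pos"]
        C=T@d["mount"]; d["o"]=C[:3,3]; d["R"]=C[:3,:3]
    else:
        d["o"]=np.array(d["xyz"]); d["R"]=R.from_quat(d["rotation"]).as_matrix()
    d["bgr"]=np.ascontiguousarray(d["frame"][...,::-1]); d["hsv"]=cv2.cvtColor(d["bgr"],cv2.COLOR_BGR2HSV)
    return d
def rays(d,uv):
    K=d["camera_matrix"]; D=np.array([d["k1"],0,0,0,0.])
    p=cv2.undistortPoints(np.float64(uv).reshape(-1,1,2),K,D).reshape(-1,2)
    return np.c_[p[:,0],-p[:,1],-np.ones(len(p))]@d["R"].T
def plane(d,uv,z):
    r=rays(d,uv); return d["o"]+r*((z-d["o"][2])/r[:,2])[:,None]
def proj(d,P):
    q=(np.float64(P).reshape(-1,3)-d["o"])@d["R"]; p=q[:,:2]/-q[:,2:]; p[:,1]*=-1
    r2=(p**2).sum(1,keepdims=True); p=p*(1+d["k1"]*r2); K=d["camera_matrix"]
    return np.c_[p[:,0]*K[0,0]+K[0,2],p[:,1]*K[1,1]+K[1,2]]
def tri(d1,u1,d2,u2):
    r1=rays(d1,[u1])[0];r2=rays(d2,[u2])[0]
    t=np.linalg.lstsq(np.c_[r1,-r2],d2["o"]-d1["o"],rcond=None)[0]
    a=d1["o"]+t[0]*r1;b=d2["o"]+t[1]*r2
    return (a+b)/2,np.linalg.norm(a-b)
def blobs(m,lo,hi=1e9):
    n,l,st,c=cv2.connectedComponentsWithStats(m.astype(np.uint8))
    return [(c[i],st[i],l==i) for i in range(1,n) if lo<=st[i,4]<=hi]
E
python3 - <<'E'
from h import *
for n,(x,y,w,h) in (("scene",(130,110,260,170)),("side",(110,120,290,200))):
    d=get(n); c=d["bgr"][y:y+h,x:x+w]
    c=cv2.resize(c,(800,int(800*h/w)),interpolation=cv2.INTER_CUBIC); cv2.imwrite(f"pics/{n}_crop.png",c[:600])
    H=d["hsv"].astype(int)
    m=(H[...,0]<=22)&(H[...,1]>80)&(H[...,2]>60)
    for c,s,_ in blobs(m,25):
        if x<c[0]<x+w and y<c[1]<y+h: print(n,c.round(1),s,H[int(c[1]),int(c[0])])
    m=(H[...,2]<45)
    for c,s,_ in blobs(m,15):
        if x<c[0]<x+w and y<c[1]<y+h: print(n,'dark',c.round(1),s)
E
```

```text
scene [200.4 150.7] [191 133  20  29 321] [ 11 224  81]
scene [169.6 150.2] [162 135  19  34 257] [  7 165  88]
scene [219.7 170.8] [217 163   6  18  82] [ 13 129  75]
scene [291.2 180.2] [289 173   6  16  80] [ 14 124  76]
scene [345.7 191.6] [342 182   8  20 107] [ 13 128  68]
scene [209.  214.4] [198 206  23  17 308] [ 14 139 110]
scene [234.4 221.7] [223 214  24  17 325] [ 14 140 113]
scene [260.7 229.4] [249 221  25  18 347] [ 14 140 109]
scene [288.1 237.3] [276 228  25  19 360] [ 14 142 106]
scene dark [169.2 169.7] [159 162  21  15 210]
scene dark [256.5 168.8] [252 166  10   6  36]
scene dark [220.4 181.5] [214 176  13  11  85]
scene dark [290.6 190.2] [287 187   8   7  40]
scene dark [343.5 203.2] [335 196  18  14 171]
scene dark [319.3 252.7] [303 232  35  34 309]
side [329.1 151.5] [326 141   8  24  91] [ 15 139  64]
side [360.3 180.3] [343 160  41  38 663] [ 13 173  68]
side [299.6 178.3] [297 172   8  18  56] [ 15 132  60]
side [241.7 180.7] [229 174  26  14 269] [ 15 143  93]
side [222.8 193.9] [210 187  27  15 317] [ 15 145  93]
side [202.1 208.5] [188 201  29  16 364] [ 16 145  93]
side [179.3 224.6] [165 216  30  18 425] [ 15 143  93]
side [266.1 232.8] [263 223   9  23 132] [ 16 135  64]
side [218.3 270.3] [213 261  11  29  95] [ 15 132  54]
side dark [200.3 122.5] [188  92  29  54 925]
side dark [314.7 126.7] [271 119  93  17 177]
side dark [327.7 167.8] [317 160  23  15 238]
side dark [297.4 201.1] [287 191  20  17 124]
side dark [294.  214.1] [288 213  12   3  23]
side dark [152.2 251.5] [124 229  54  37 510]
side dark [265.9 248.1] [260 243  13  10  92]
side dark [218.5 294.1] [205 282  28  23 438]
```

View pics/scene_crop.png

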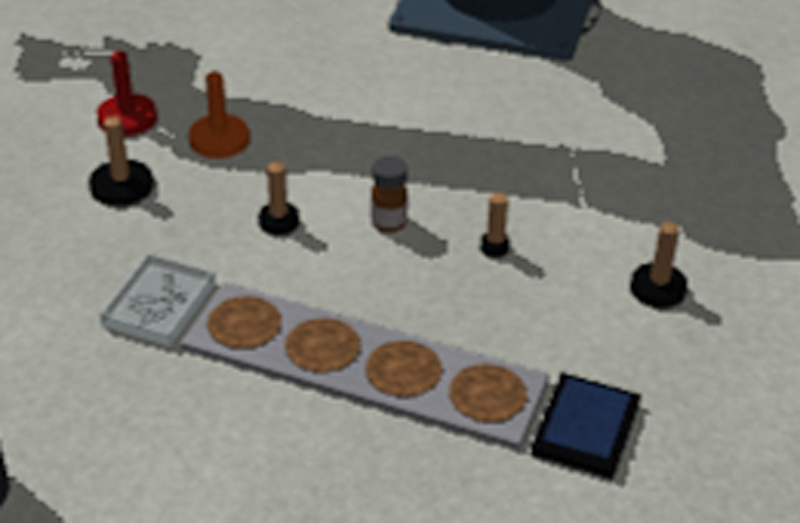

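View pics/side_crop.png

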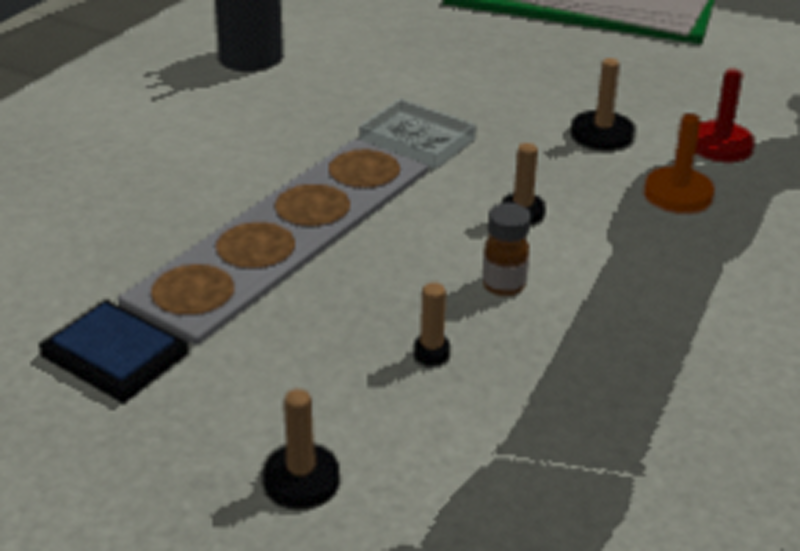

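```bash
python3 - <<'E'
from h import *
a=get("scene");b=get("side")
S=[((169.7,161),(329.1,151.5),(159,180,169.7),(317,340,167.8),'far'),((219.7,170.8),None,(214,227,181),(287,307,201),'mid'),((291.2,180.2),(266.1,232.8),(287,295,190.2),(260,273,248),'small'),((345.7,191.6),(218.3,270.3),(335,353,203.2),(205,233,294.1),'near')]
for hs,hd,e1,e2,n in S:
    for d,e in((a,e1),(b,e2)):
        q=plane(d,[(e[0],e[2]),(e[1],e[2])],6); print(n,'width',np.linalg.norm(q[1]-q[0]).round(1),q.mean(0).round(1))
    print(n, plane(a,[hs],42).round(1), plane(b,[hd],42).round(1) if hd else '', tri(a,hs,b,hd) if hd else '')
M=[((209,214.4),(241.7,180.7)),((234.4,221.7),(222.8,193.9)),((260.7,229.4),(202.1,208.5)),((288.1,237.3),(179.3,224.6))]
for u,v in M: print('mat',plane(a,[u],12).round(1),plane(b,[v],12).round(1),tri(a,u,b,v)[0].round(1))
print('bottle',plane(a,[(256.5,173)],35))
print('pad',plane(a,[(322,246)],17),'tcp',manip.state()['eef_pos'],R.from_quat(manip.state()['ee_rot']).as_matrix().round(2),manip.state()['time'])
E
```

```text
far width 64.6 [ 468.  -277.8    6. ]
far width 63.2 [ 463.2 -280.7    6. ]
far [[ 469.5 -272.1   42. ]] [[ 475.1 -304.2   42. ]] (array([ 469.1071138 , -274.86905195,   49.76716329]), np.float64(15.131532438725161))
mid width 38.9 [ 472.8 -109.6    6. ]
mid width 48.0 [466.9 -90.    6. ]
mid [[ 469.5 -111.8   42. ]]  
small width 23.4 [451.4 101.6   6. ]
small width 26.8 [445.6  99.6   6. ]
small [[449.5  99.3  42. ]] [[449.5  96.5  42. ]] (array([449.16094332,  98.5685181 ,  42.609723  ]), np.float64(1.95404209470559))
near width 51.1 [461.8 257.8   6. ]
near width 50.7 [456.8 257.7   6. ]
near [[453.1 256.1  42. ]] [[470.4 237.6  42. ]] (array([463.30368936, 252.90075173,  53.81063454]), np.float64(8.270545102980421))
mat [[623.1 -89.3  12. ]] [[623.  -91.9  12. ]] [622.5 -90.   12.3]
mat [[629.4 -14.   12. ]] [[629.8 -16.1  12. ]] [629.2 -14.5  12.5]
mat [[636.2  61.4  12. ]] [[636.3  59.7  12. ]] [635.9  60.9  12.3]
mat [[642.6 137.2  12. ]] [[642.8 135.3  12. ]] [642.4 136.6  12.4]
bottle [[438.96540946  -7.62908766  35.        ]]
pad [[651.14544452 226.87241114  17.        ]] tcp [ 154.97365162 -631.12374606  246.5095596 ] [[ 0.24 -0.97 -0.  ]
 [-0.97 -0.24  0.  ]
 [-0.    0.   -1.  ]] 0.35
```

```bash
python3 -m creep '{"xyz": [[0.5,0.5,0],[1,1,0],[1,1,0]], "spin": [0.06,0.12,0.17], "hand": [0,0,0]}' 25
python3 -m creep '{"xyz": [[0.5,0.5,0],[1,1,0],[1,1,0]], "spin": [0.06,0.12,0.17], "hand": [0,0,0]}'
python3 -m creep '{"xyz": [[0.5,0.5,0],[1,1,0],[1,1,0]], "spin": [0.055,0.055,0.055], "hand": [0,0,0]}'
python3 -m creep '{"xyz": [[0.12,0.5,0],[0.12,0.7,0],[0.12,0.7,0],[0.12,0.7,0]], "spin": [0,0,0,0], "hand": [0,0,0,0]}'
cat > look.py <<'E'
import sys
from h import *
d=get("wrist"); s=manip.state(); t=sys.argv[1]
v=d["bgr"].copy(); cv2.imwrite(f"pics/w_{t}.png",v)
x=R.from_quat(s['ee_rot']).as_matrix()[:,0]
print(s['time'],s['eef_pos'].round(1),'xang',np.degrees(np.arctan2(x[1],x[0])).round(2),s['width'],s['contact_force'].round(1))
H=d["hsv"].astype(int)
m=(H[...,0]>=5)&(H[...,0]<=22)&(H[...,1]>70)&(H[...,2]>60)
for c,b,_ in blobs(m,150): print('wood',c.round(1),b,H[int(c[1]),int(c[0])],'z12',plane(d,[c],12)[0].round(1))
E
python3 look.py 1
```

```text
time: 0.72
eef_pos: [259.2, -527.7, 247.0]
ee_rot: [0.924, -0.382, 0.001, -0.001]
contact_force: [-0.8, -1.3, -0.3]
width: 0.684
time: 1.1
eef_pos: [358.7, -427.4, 247.1]
ee_rot: [0.992, -0.124, 0.001, -0.001]
contact_force: [-1.0, -0.6, 0.1]
width: 0.504
time: 1.48
eef_pos: [458.2, -327.1, 247.1]
ee_rot: [0.999, -0.041, 0.001, -0.001]
contact_force: [-0.3, -0.7, 0.3]
width: 0.501
time: 1.98
eef_pos: [466.3, -263.5, 246.7]
ee_rot: [0.999, -0.046, -0.0, 0.001]
contact_force: [0.2, 0.1, 0.6]
width: 0.503
2.025 [ 466.3 -263.5  246.7] xang -5.28 0.501425776298391 [-0.6 -0.9  0.1]
wood [389.1  10.1] [ 361    0   58   25 1097] [ 14 114 155] z12 [ 620.4 -108.3   12. ]
wood [252.2  17.4] [242   2  20  32 507] [ 16 102 225] z12 [ 471.7 -103.6   12. ]
wood [170.9 130.3] [ 143  104   56   54 2373] [ 12 191 124] z12 [ 364.3 -215.1   12. ]
wood [261.1 185.8] [253 171  18  30 446] [ 14 102 130] z12 [ 464.  -292.6   12. ]
wood [143.4 302. ] [134 271  25  62 788] [ 19 132  93] z12 [ 283.9 -445.9   12. ]
wood [378.3 301.8] [364 271  25  62 763] [20 11 70] z12 [ 612.4 -475.8   12. ]
wood [342.2 353.1] [ 130  342  365   18 2941] [ 19  73 119] z12 [ 560.7 -561.1   12. ]
```

View pics/w_1.png

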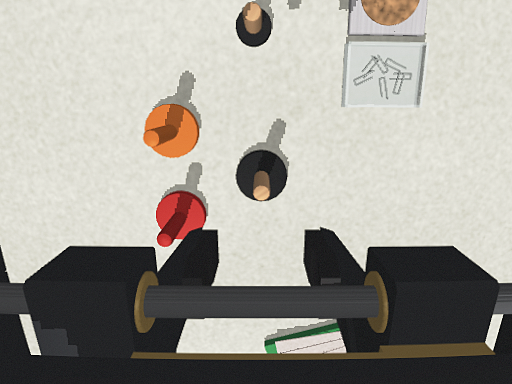

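```bash
cat > base.py <<'E'
# usage: base.py px py  -> base centre (plane z=6+z0) from black blob near pixel; handle top seg
import sys
from h import *
px,py,top=map(float,sys.argv[1:4]); z0=float(sys.argv[4]) if len(sys.argv)>4 else 0
d=get("wrist"); H=d["hsv"].astype(int); s=manip.state()
x=R.from_quat(s['ee_rot']).as_matrix()[:,0]
print('t',s['time'],s['eef_pos'].round(1),'xang',np.degrees(np.arctan2(x[1],x[0])).round(2),s['width'].round(3))
blk=(H[...,2]<60); wood=(H[...,0]>=5)&(H[...,0]<=22)&(H[...,1]>70)&(H[...,2]>60)
best=min(blobs(blk,150,20000),key=lambda b:np.hypot(*(b[0]-(px,py))))
pts=np.argwhere(best[2])[:,::-1].astype(np.float32)
hull=cv2.convexHull(pts).reshape(-1,2)
w=plane(d,hull,6+z0); (cx,cy),r=cv2.minEnclosingCircle(w[:,:2].astype(np.float32))
print('blob',best[0].round(1),best[1],'base',round(cx,1),round(cy,1),'diam',round(2*r,1))
wb=[b for b in blobs(wood,60) if np.hypot(*(b[0]-(px,py)))<45]
if wb:
    b=min(wb,key=lambda b:np.hypot(*(b[0]-(px,py)))); 
    # axis through wood blob; evaluate centroid rays at both heights
    print('wood',b[0].round(1),b[1],'mid',plane(d,[b[0]],(12+top)/2+z0)[0].round(1))
E
python3 base.py 262 172 82; python3 base.py 253 25 70
```

```text
Traceback (most recent call last):
  File "base.py", line 7, in <module>
    print('t',s['time'],s['eef_pos'].round(1),'xang',np.degrees(np.arctan2(x[1],x[0])).round(2),s['width'].round(3))
                                                                                                ^^^^^^^^^^^^^^^^
AttributeError: 'float' object has no attribute 'round'
Traceback (most recent call last):
  File "base.py", line 7, in <module>
    print('t',s['time'],s['eef_pos'].round(1),'xang',np.degrees(np.arctan2(x[1],x[0])).round(2),s['width'].round(3))
                                                                                                ^^^^^^^^^^^^^^^^
AttributeError: 'float' object has no attribute 'round'
```

```bash
sed -i "s/s\['width'\].round(3)/round(s['width'],3)/" base.py; python3 base.py 262 172 82; python3 base.py 253 25 70
```

```text
t 2.175 [ 466.6 -262.6  246.6] xang -5.22 0.499
blob [261.  172.5] [ 236  151   51   50 1543] base 464.9 -281.1 diam 64.1
wood [261.  186.4] [253 171  17  31 446] mid [ 464.9 -282.9   47. ]
t 2.225 [ 466.7 -262.3  246.6] xang -5.19 0.5
blob [253.8  31.9] [236  10  35  37 646] base 471.9 -111.5 diam 40.2
wood [252.   18.6] [242   3  20  32 507] mid [ 471.8 -110.4   41. ]
```

Candidates for stamp_64 (scene pixels):
- black base at (169,170)
- black base at (344,203)
- black base at (220,181)
- black base at (291,190)
- red look-alike at (171,146)
- orange look-alike at (200,153)

I measured the black bases at 64, 51, 39 and 23 to 27 mm across, in that order. That makes (169,170) stamp_64, which is at wrist pixel (261,172). I'll check it in a crop.

```bash
python3 - <<'E'
import cv2
v=cv2.imread("pics/w_1.png")[90:250,120:320]; cv2.imwrite("pics/crop64.png",cv2.resize(v,None,fx=3,fy=3,interpolation=2))
E
```

```text
(no output)
```

View pics/crop64.png

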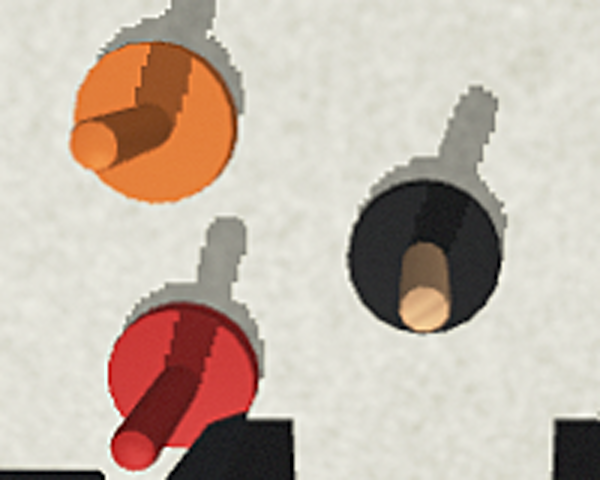

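Crop: the black-based stamp with the wooden handle is separate from the orange and red ones, so the choice stands. Moving over it and going down.

```bash
python3 -m creep '{"xyz": [[-0.02,-0.21,0],[-0.02,-0.21,-0.5],[-0.02,-0.21,-1],[-0.02,-0.21,-1]], "spin": [0,0,0,0], "hand": [0,0,0,0]}'
python3 -m creep '{"xyz": [[0,0,-0.3],[0,0,-0.6],[0,0,-0.8],[0,0,-0.97],[0,0,-0.97]], "spin": [0,0,0,0,0], "hand": [0,0,0,0,0]}'
python3 look.py 2
```

```text
time: 2.72
eef_pos: [462.2, -282.5, 143.8]
ee_rot: [0.999, -0.045, -0.003, -0.001]
contact_force: [0.3, -0.1, 0.4]
width: 0.497
time: 3.35
eef_pos: [465.1, -282.8, 49.9]
ee_rot: [0.999, -0.045, -0.0, 0.0]
contact_force: [-0.4, 0.2, -0.1]
width: 0.498
3.4 [ 465.5 -282.8   50.4] xang -5.12 0.49760799801990174 [0.3 0.2 0.2]
wood [ 70.  128.6] [    0    72   135   113 11203] [ 12 193 127] z12 [ 363.6 -215.2   12. ]
wood [260.3 252.1] [ 239  212   43   74 2571] [ 14 102 120] z12 [ 463.3 -300.4   12. ]
wood [143.4 301.9] [134 271  25  62 790] [ 19 130 100] z12 [ 383.2 -330.2   12. ]
wood [378.3 301.7] [364 271  25  62 774] [20 10 74] z12 [ 537.6 -343.8   12. ]
wood [342.1 353.1] [ 130  342  365   18 2969] [ 20  80 124] z12 [ 513.4 -384.    12. ]
```

View pics/w_2.png

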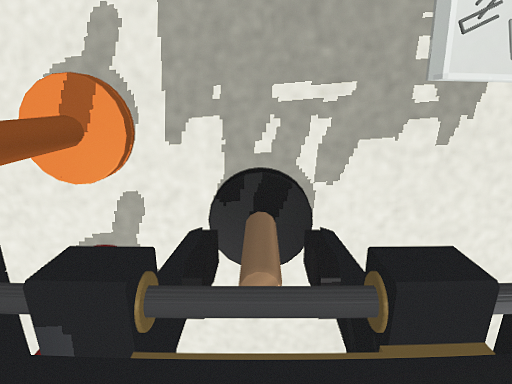

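The handle is centred between the open jaws, with its top at about (260,280). Closing and lifting.

```bash
python3 -m creep '{"xyz": [[0,0,0],[0,0,0],[0,0,0],[0,0,0],[0,0,0]], "spin": [0,0,0,0,0], "hand": [-1,-1,-1,-1,-1]}' 25
python3 -m creep '{"xyz": [[0,0,0.1],[0,0,0.2],[0,0,0.35],[0,0,0.35]], "spin": [0,0,0,0], "hand": [-1,-1,-1,-1]}'
python3 look.py 3
```

```text
time: 4.03
eef_pos: [465.2, -282.4, 50.1]
ee_rot: [0.999, -0.045, 0.0, 0.0]
contact_force: [-1.2, 0.4, 5.8]
width: 0.195
time: 4.53
eef_pos: [466.0, -282.8, 86.3]
ee_rot: [0.999, -0.045, 0.001, 0.001]
contact_force: [0.1, -0.4, -1.1]
width: 0.194
4.575 [ 465.4 -282.6   85.5] xang -5.11 0.1935167115545421 [ 0.9  0.1 -1.2]
wood [ 92.  125.3] [  13   76  140   95 8733] [ 12 190 129] z12 [ 358.2 -215.6   12. ]
wood [260.8 252.6] [ 239  212   45   74 2588] [ 15 102 117] z12 [ 463.  -319.7   12. ]
wood [197.4 302.6] [192 272  15  62 535] [ 21 133  98] z12 [ 408.9 -359.1   12. ]
wood [324.4 302.8] [316 272  15  62 534] [ 20 126  87] z12 [ 509.4 -368.5   12. ]
wood [284.1 353.6] [  72  344  366   16 3061] [ 25  51 165] z12 [ 474.2 -416.    12. ]
```

View pics/w_3.png

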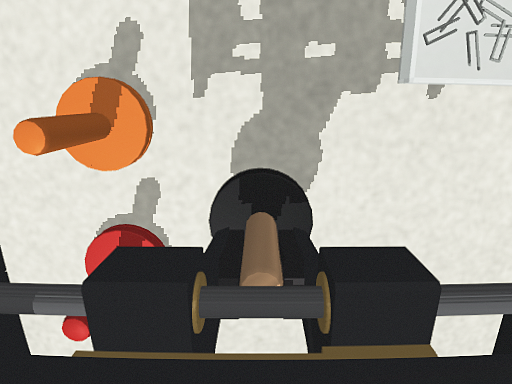

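```bash
python3 -m creep '{"xyz": [[0.3,0.33,0],[0.6,0.7,0],[0.9,1,0]], "spin": [0,0,0], "hand": [-1,-1,-1]}'
python3 -m creep '{"xyz": [[0.2,0.4,0],[0.5,0.8,0],[0.6,1,0]], "spin": [0,0,0], "hand": [-1,-1,-1]}'
python3 -m creep '{"xyz": [[0.1,0.4,0],[0.2,0.7,0],[0.27,1,0],[0.27,1,0],[0.27,1,0]], "spin": [0,0,0,0,0], "hand": [-1,-1,-1,-1,-1]}'
python3 look.py 4
```

```text
time: 4.95
eef_pos: [555.6, -180.6, 84.4]
ee_rot: [0.999, -0.044, -0.0, -0.0]
contact_force: [0.1, -0.6, -1.1]
width: 0.197
time: 5.32
eef_pos: [616.3, -78.6, 84.5]
ee_rot: [0.999, -0.043, 0.0, -0.001]
contact_force: [-0.4, -1.1, -1.2]
width: 0.195
time: 5.95
eef_pos: [641.4, 16.0, 84.2]
ee_rot: [0.999, -0.045, -0.001, 0.001]
contact_force: [-1.7, -1.4, -1.7]
width: 0.197
6.0 [641.5  15.5  84.3] xang -5.21 0.19315835170862503 [-0.1  0.3 -2.1]
wood [244.8  32.9] [ 192    0  107   77 6784] [ 14 118 222] z12 [641.8 129.3  12. ]
wood [245.5 136.3] [ 198   93   98   92 6539] [ 14 110 107] z12 [635.8  66.2  12. ]
wood [260.8 252.6] [ 239  212   45   74 2587] [ 14  99 119] z12 [638.2 -19.8  12. ]
wood [ 25.4 245.1] [  3 233  33  35 200] [ 13  59 113] z12 [460.2   0.9  12. ]
wood [197.4 302.6] [192 272  15  62 537] [ 19 130 100] z12 [584.6 -59.   12. ]
wood [324.4 302.9] [316 272  15  62 533] [ 20 135  85] z12 [684.1 -68.2  12. ]
wood [269.9 345.4] [  72  318  366   42 5531] [ 15 115 166] z12 [ 638.  -105.7   12. ]
```

View pics/w_4.png

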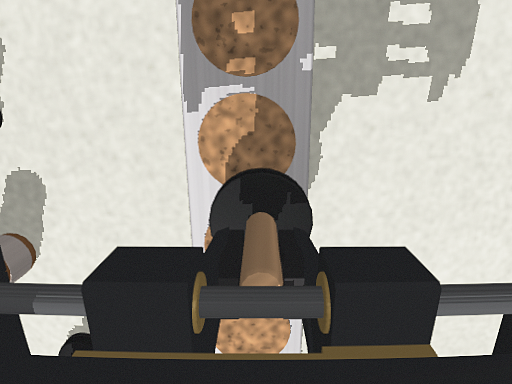

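```bash
cat > mats.py <<'E'
from h import *
d=get("wrist"); H=d["hsv"].astype(int)
m=(H[...,0]>=5)&(H[...,0]<=22)&(H[...,1]>70)&(H[...,2]>60)
for c,b,k in blobs(m,2500):
    cs=max(cv2.findContours(k.astype(np.uint8),cv2.RETR_EXTERNAL,cv2.CHAIN_APPROX_NONE)[0],key=len).reshape(-1,2)
    cs=cs[(cs[:,1]>2)&(cs[:,0]>2)&(cs[:,0]<509)]
    w=plane(d,cs,12)[:,:2]
    rng=np.random.default_rng(0);best=None
    for _ in range(300):   # RANSAC, radius 33
        p=w[rng.choice(len(w),3,False)]
        A=2*(p[1:]-p[0]); 
        if abs(np.linalg.det(A))<50: continue
        o=np.linalg.solve(A,(p[1:]**2).sum(1)-(p[0]**2).sum()); r=np.linalg.norm(p[0]-o)
        if abs(r-33)>1.5: continue
        i=abs(np.linalg.norm(w-o,axis=1)-33)<1
        if best is None or i.sum()>best.sum(): best=i
    if best is None: continue
    q=w[best]; s=np.linalg.lstsq(np.c_[2*q,np.ones(len(q))],(q**2).sum(1),rcond=None)[0]
    print('px',c.round(0),'centre',s[:2].round(1),'r',np.sqrt(s[2]+(s[:2]**2).sum()).round(1),best.sum(),len(w))
E
python3 mats.py; python3 -c "
from h import *
print(manip.state()['eef_pos'],manip.state()['time'])"
```

```text
px [244.  33.] centre [642.5 136.5] r 32.3 177 186
px [245. 136.] centre [635.9  61.4] r 32.3 192 277
px [261. 253.] centre [618.7  -9.9] r 33.1 41 202
px [270. 345.] centre [655.2 -89.7] r 33.1 34 824
[641.59105596  15.45711226  84.39837681] 6.05
```

```bash
python3 -m creep '{"xyz": [[0,0.4,0],[0,0.8,0],[0,1,0],[0,1,0]], "spin": [0,0,0,0], "hand": [-1,-1,-1,-1]}'
python3 -m creep '{"xyz": [[0,0.1,0],[0,0.2,0],[0,0.2,0],[0,0.2,0],[0,0.2,0]], "spin": [0,0,0,0,0], "hand": [-1,-1,-1,-1,-1]}'
python3 mats.py; python3 look.py 5
```

```text
time: 6.55
eef_pos: [641.8, 118.3, 84.7]
ee_rot: [0.999, -0.044, -0.0, -0.0]
contact_force: [-1.1, -0.9, -1.6]
width: 0.192
time: 7.18
eef_pos: [642.1, 137.1, 84.7]
ee_rot: [0.999, -0.045, -0.0, 0.0]
contact_force: [-0.0, -0.3, -1.3]
width: 0.191
px [261. 253.] centre [619.4 111.6] r 33.1 40 202
px [281. 353.] centre [597.3  40.9] r 31.0 38 741
7.275 [642.1 137.3  84.7] xang -5.13 0.19613447171614945 [-0.9 -0.3 -1.1]
wood [263.1 170.5] [219 161  87  34 533] [105  39  26] z12 [646.1 163.2  12. ]
wood [260.8 252.6] [ 239  212   45   74 2584] [ 15 102 118] z12 [639.  101.2  12. ]
wood [ 17.3 273.6] [  5 264  24  19 352] [ 15 104 128] z12 [445.9  98.4  12. ]
wood [197.4 302.5] [192 272  15  62 536] [ 20 145  97] z12 [585.3  62.1  12. ]
wood [324.4 302.9] [316 272  15  62 533] [ 21 132  87] z12 [685.   52.8  12. ]
wood [261.3 323.6] [230 318  64  15 655] [ 14 116 176] z12 [633.7  37.8  12. ]
wood [280.7 352.8] [  72  341  366   19 3610] [ 14 118 210] z12 [647.2   6.8  12. ]
```

View pics/w_5.png

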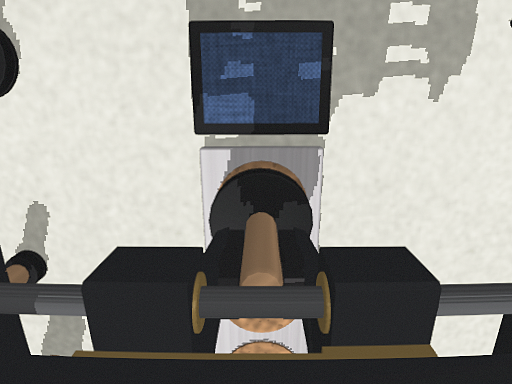

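```bash
python3 -m creep '{"xyz": [[0,-0.01,-0.08],[0,-0.01,-0.16],[0,-0.01,-0.2],[0,-0.01,-0.22],[0,-0.01,-0.22]], "spin": [0,0,0,0,0], "hand": [-1,-1,-1,-1,-1]}'
python3 -m creep '{"xyz": [[0,0,-0.005],[0,0,-0.01],[0,0,-0.01]], "spin": [0,0,0], "hand": [-1,-1,-1]}'
```

```text
time: 7.9
eef_pos: [642.1, 136.8, 62.7]
ee_rot: [0.999, -0.044, 0.0, -0.0]
contact_force: [-1.0, 0.3, -0.5]
width: 0.197
time: 8.28
eef_pos: [642.2, 136.8, 62.1]
ee_rot: [0.999, -0.045, 0.0, -0.0]
contact_force: [-0.1, -0.1, 3.0]
width: 0.193
```

```bash
python3 -m creep '{"xyz": [[0,0,0],[0,0,0],[0,0,0]], "spin": [0,0,0], "hand": [0,0,0]}'
python3 -m creep '{"xyz": [[0,0,0.2],[0,0,0.6],[0,0,1],[0,0,1]], "spin": [0,0,0,0], "hand": [0,0,0,0]}'
python3 -m creep '{"xyz": [[-0.6,0,0.3],[-1,0.1,0.3],[-1,0.1,0.3]], "spin": [0,0,0], "hand": [0,0,0]}'
python3 look.py 6
```

```text
time: 8.65
eef_pos: [642.0, 136.8, 61.6]
ee_rot: [0.999, -0.045, -0.0, -0.0]
contact_force: [-0.4, 0.5, 0.2]
width: 0.493
time: 9.15
eef_pos: [644.7, 137.7, 166.9]
ee_rot: [0.999, -0.045, 0.004, -0.001]
contact_force: [-0.2, 0.1, 0.5]
width: 0.501
time: 9.52
eef_pos: [538.8, 147.7, 192.0]
ee_rot: [0.999, -0.043, -0.001, 0.0]
contact_force: [-0.3, -1.0, 0.1]
width: 0.497
9.575 [541. 147. 192.] xang -5.01 0.495687235123676 [-0.1 -0.8 -0.2]
wood [156.5  65.9] [137  52  41  28 832] [ 14 105 208] z12 [447.9 261.1  12. ]
wood [378.3 187.1] [356 169  45  37 929] [ 15 103 104] z12 [661.3 121.7  12. ]
wood [358.  234.4] [ 329  213   55   53 1699] [ 14 116 165] z12 [639.9  69.1  12. ]
wood [175.2 233.5] [161 217  29  34 588] [ 14 102 127] z12 [438.2  87.3  12. ]
wood [143.4 301.9] [134 271  25  62 788] [ 20 124 101] z12 [384.9   2.1  12. ]
wood [378.3 301.7] [364 271  25  62 773] [30 14 72] z12 [665.1 -21.3  12. ]
wood [340.5 351.6] [ 130  329  365   31 3493] [ 14 116 203] z12 [619.4 -91.9  12. ]
```

View pics/w_6.png

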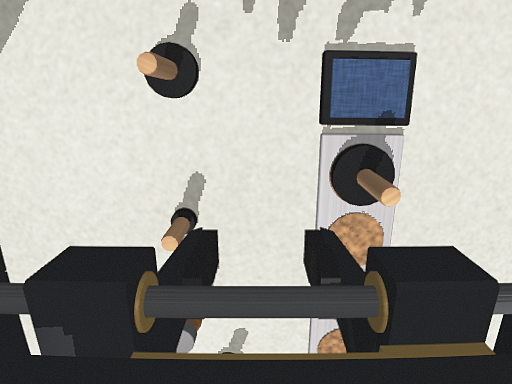

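Stamp_64 stands upright on the mat next to the pad, at (363,175). Next is stamp_52, at (171,70). Measuring it and the placed stamp.

```bash
python3 base.py 172 72 76; python3 base.py 183 217 64;python3 base.py 363 175 82 12
```

```text
t 9.625 [542.3 146.6 191.9] xang -5.08 0.501
blob [172.6  70.9] [ 142   42   54   56 1664] base 459.5 256.2 diam 53.6
wood [153.4  65.5] [133  51  42  29 841] mid [457.8 257.   44. ]
t 9.675 [542.8 146.3 191.8] xang -5.14 0.502
blob [182.3 216.5] [167 208  27  25 273] base 448.4 99.9 diam 29.8
wood [171.2 233.3] [157 216  29  35 593] mid [446.8  98.   38. ]
t 9.725 [543.  146.3 191.6] xang -5.16 0.505
blob [354.6 170.3] [ 326  143   64   62 2390] base 641.9 138.3 diam 66.7
wood [373.5 185.8] [352 168  44  37 910] mid [644.2 136.2  59. ]
```

```bash
python3 -m creep '{"xyz": [[-0.4,0.5,0],[-0.83,1,0],[-0.83,1,0],[-0.83,1,0]], "spin": [0,0,0,0], "hand": [0,0,0,0]}'
python3 -m creep '{"xyz": [[0,0.05,0],[0,0.1,0],[0,0.1,0]], "spin": [0,0,0], "hand": [0,0,0]}'
python3 base.py 262 240 76; python3 look.py 7
```

```text
time: 10.22
eef_pos: [459.8, 246.6, 191.5]
ee_rot: [0.999, -0.044, 0.0, 0.0]
contact_force: [-0.3, 0.2, 0.1]
width: 0.5
time: 10.6
eef_pos: [459.4, 256.9, 191.7]
ee_rot: [0.999, -0.045, 0.0, -0.0]
contact_force: [0.4, -0.4, 0.5]
width: 0.497
t 10.65 [459.3 256.6 191.6] xang -5.12 0.498
blob [260.8 167.5] [ 237  148   48   47 1290] base 459.1 256.4 diam 52.4
10.7 [459.2 256.5 191.7] xang -5.12 0.5001518887102191 [-0.3 -0.1 -0.6]
wood [260.8 182.3] [251 166  21  33 568] [ 15 107 195] z12 [458.5 246.7  12. ]
wood [143.4 301.9] [134 271  25  62 785] [ 19 123  95] z12 [305.5 112.1  12. ]
wood [378.2 301.7] [364 271  25  62 770] [ 8 15 68] z12 [585.   87.5  12. ]
wood [263.3 327.6] [256 318  16  22 306] [ 15 106 182] z12 [445.1  63.5  12. ]
wood [342.4 353.1] [ 130  342  365   18 2931] [ 20  76 118] z12 [541.7  14.5  12. ]
```

View pics/w_7.png

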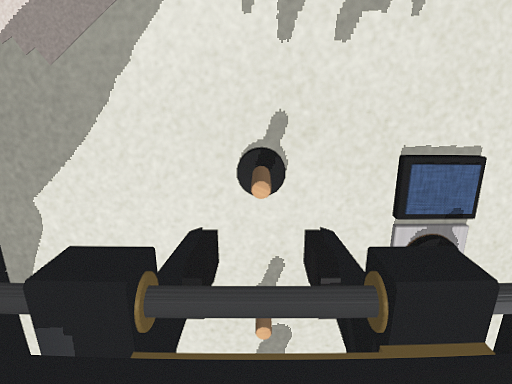

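Stamp_52 (measured 52.4 mm) is lined up under the tool at (261,172). Descending, gripping and lifting.

```bash
python3 -m creep '{"xyz": [[0,0,-0.5],[0,0,-0.8],[0,0,-0.8]], "spin": [0,0,0], "hand": [0,0,0]}'
python3 -m creep '{"xyz": [[0,0,-0.3],[0,0,-0.5],[0,0,-0.65],[0,0,-0.65]], "spin": [0,0,0,0], "hand": [0,0,0,0]}'
python3 -m creep '{"xyz": [[0,0,0],[0,0,0],[0,0,0],[0,0,0],[0,0,0]], "spin": [0,0,0,0,0], "hand": [-1,-1,-1,-1,-1]}' 25
python3 -m creep '{"xyz": [[0,0,0.1],[0,0,0.2],[0,0,0.35],[0,0,0.35]], "spin": [0,0,0,0], "hand": [-1,-1,-1,-1]}'
python3 look.py 8
```

```text
time: 11.08
eef_pos: [457.6, 255.7, 110.0]
ee_rot: [0.999, -0.045, -0.002, 0.001]
contact_force: [0.0, -0.5, 0.6]
width: 0.497
time: 11.58
eef_pos: [459.1, 256.7, 46.8]
ee_rot: [0.999, -0.045, -0.0, 0.0]
contact_force: [0.8, -0.0, 0.6]
width: 0.5
time: 12.2
eef_pos: [459.3, 257.0, 47.2]
ee_rot: [0.999, -0.045, 0.0, -0.0]
contact_force: [-1.3, -1.2, 6.1]
width: 0.189
time: 12.7
eef_pos: [459.9, 257.3, 83.2]
ee_rot: [0.999, -0.045, 0.001, -0.001]
contact_force: [-0.3, -0.5, -1.0]
width: 0.194
12.75 [459.5 257.   82.5] xang -5.11 0.19402735072278487 [-0.7 -0.4 -1.6]
wood [260.9 254.5] [ 240  216   43   70 2400] [ 14 100 112] z12 [457.  220.7  12. ]
wood [197.4 302.6] [192 272  15  62 537] [ 21 142  97] z12 [403.9 183.5  12. ]
wood [324.4 302.9] [316 272  15  62 532] [ 20 139  86] z12 [502.7 174.2  12. ]
wood [284.3 353.5] [  72  344  366   16 3059] [ 23  57 171] z12 [468.2 127.6  12. ]
```

View pics/w_8.png

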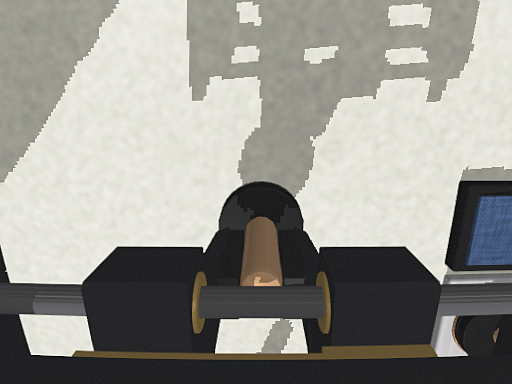

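```bash
python3 -m creep '{"xyz": [[0.5,0,0],[0.8,-0.2,0],[0.8,-0.7,0],[0.8,-1,0],[0.8,-1,0]], "spin": [0,0,0,0,0], "hand": [-1,-1,-1,-1,-1]}'
python3 -m creep '{"xyz": [[0,-0.5,0],[0,-0.96,0],[0,-0.96,0],[0,-0.96,0]], "spin": [0,0,0,0], "hand": [-1,-1,-1,-1]}'
python3 -m creep '{"xyz": [[0.3,0,0],[0.7,0,0],[0.97,0,0],[0.97,0,0],[0.97,0,0]], "spin": [0,0,0,0,0], "hand": [-1,-1,-1,-1,-1]}'
python3 look.py 9
```

```text
time: 13.38
eef_pos: [538.9, 153.1, 81.0]
ee_rot: [0.999, -0.047, -0.001, 0.001]
contact_force: [-1.4, 1.0, -0.9]
width: 0.198
time: 13.88
eef_pos: [539.1, 62.6, 81.7]
ee_rot: [0.999, -0.044, 0.0, -0.001]
contact_force: [0.0, 1.0, -1.7]
width: 0.193
time: 14.5
eef_pos: [634.7, 62.5, 81.3]
ee_rot: [0.999, -0.043, -0.001, -0.0]
contact_force: [-0.9, 1.0, -1.3]
width: 0.195
14.55 [634.5  62.1  81.4] xang -4.99 0.19837317985557157 [-0.  -0.3 -0.6]
wood [263.2  92.5] [ 241   70   46   47 1635] [ 15 105 155] z12 [643.  139.7  12. ]
wood [265.9 184.8] [ 217  164   93   66 1902] [130  33  23] z12 [639.7  79.2  12. ]
wood [260.8 254.5] [ 240  216   43   70 2399] [ 15 102 113] z12 [631.6  26.8  12. ]
wood [197.4 302.6] [192 272  15  62 535] [ 20 135  98] z12 [579.  -10.4  12. ]
wood [324.4 302.9] [316 272  15  62 533] [ 20 135  87] z12 [677.1 -19.1  12. ]
wood [ 27.4 326.8] [ 19 314  16  30 284] [ 13 139  90] z12 [433.5 -24.7  12. ]
wood [262.3 325.3] [228 318  71  19 932] [ 14 112 161] z12 [627.4 -35.7  12. ]
wood [282.  353.2] [  72  344  366   16 3377] [ 16 117 139] z12 [641.1 -65.   12. ]
```

View pics/w_9.png

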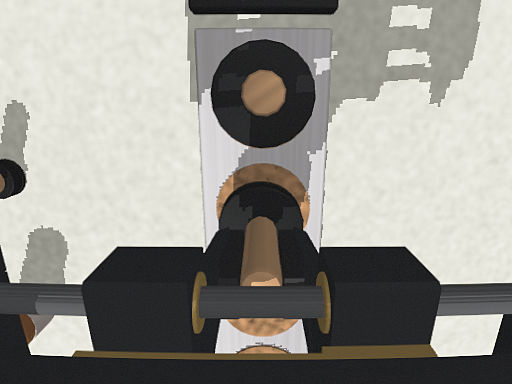

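```bash
python3 -m creep '{"xyz": [[0.005,0,-0.08],[0.005,0,-0.16],[0.005,0,-0.2],[0.005,0,-0.22],[0.005,0,-0.22]], "spin": [0,0,0,0,0], "hand": [-1,-1,-1,-1,-1]}'
python3 -m creep '{"xyz": [[0,0,-0.005],[0,0,-0.01],[0,0,-0.01]], "spin": [0,0,0], "hand": [-1,-1,-1]}'
```

```text
time: 15.18
eef_pos: [636.6, 60.8, 59.7]
ee_rot: [0.999, -0.045, 0.0, -0.0]
contact_force: [-0.7, 0.7, -0.8]
width: 0.193
time: 15.55
eef_pos: [636.7, 60.8, 59.3]
ee_rot: [0.999, -0.045, 0.0, 0.0]
contact_force: [-1.7, -0.1, 3.5]
width: 0.199
```

```bash
python3 -m creep '{"xyz": [[0,0,0],[0,0,0],[0,0,0]], "spin": [0,0,0], "hand": [0,0,0]}'
python3 -m creep '{"xyz": [[0,0,0.2],[0,0,0.6],[0,0,1],[0,0,1]], "spin": [0,0,0,0], "hand": [0,0,0,0]}'
python3 -m creep '{"xyz": [[-0.3,-0.4,0.3],[-0.6,-0.8,0.3],[-0.8,-1,0.3],[-0.8,-1,0.3]], "spin": [0,0,0,0], "hand": [0,0,0,0]}'
python3 -m creep '{"xyz": [[-0.3,-0.3,0],[-0.7,-0.6,0],[-0.84,-0.72,0],[-0.84,-0.72,0],[-0.84,-0.72,0]], "spin": [0,0,0,0,0], "hand": [0,0,0,0,0]}'
python3 base.py 261 167 70; python3 look.py 10
```

```text
time: 15.92
eef_pos: [636.5, 60.7, 58.5]
ee_rot: [0.999, -0.045, -0.0, 0.0]
contact_force: [0.4, -0.1, -0.2]
width: 0.496
time: 16.42
eef_pos: [639.2, 61.4, 163.6]
ee_rot: [0.999, -0.045, 0.004, -0.001]
contact_force: [0.1, -0.5, 0.1]
width: 0.501
time: 16.92
eef_pos: [555.0, -41.5, 188.6]
ee_rot: [0.999, -0.046, -0.001, 0.001]
contact_force: [-0.7, 0.5, 0.5]
width: 0.495
time: 17.55
eef_pos: [474.3, -109.7, 189.0]
ee_rot: [0.999, -0.043, 0.001, -0.0]
contact_force: [0.3, 0.1, 0.1]
width: 0.5
t 17.6 [ 474.1 -109.7  188.9] xang -4.97 0.499
blob [258.6 169.1] [241 155  37  35 672] base 472.3 -110.9 diam 40.0
wood [258.1 183.4] [248 168  21  32 527] mid [ 471.9 -112.2   41. ]
17.65 [ 473.9 -109.8  188.8] xang -4.98 0.5021324589846704 [ 0.8 -0.5  0.8]
wood [418.4   7.2] [393   0  55  15 388] [20 46 33] z12 [632.6  34.5  12. ]
wood [412.7  62.5] [ 379   27   68   72 3809] [ 14 117 161] z12 [628.3 -13.8  12. ]
wood [223.8  79. ] [203  55  30  39 184] [150   2 126] z12 [447.4 -14.2  12. ]
wood [403.8 141.6] [ 372  110   64   64 3208] [ 14 115 162] z12 [621.7 -89.   12. ]
wood [258.3 183.5] [248 168  21  32 529] [ 15 106 202] z12 [ 470.9 -119.9   12. ]
wood [164.  253.4] [155 243  25  30 365] [ 13 179 234] z12 [ 358.7 -191.2   12. ]
wood [143.4 302.1] [134 271  25  62 785] [ 20 101  88] z12 [ 322.5 -252.6   12. ]
wood [378.3 301.8] [364 271  25  62 760] [30  4 67] z12 [ 599.7 -276.5   12. ]
wood [342.  353.1] [ 130  342  365   18 2935] [ 20  76 121] z12 [ 556.2 -348.6   12. ]
```

View pics/w_10.png

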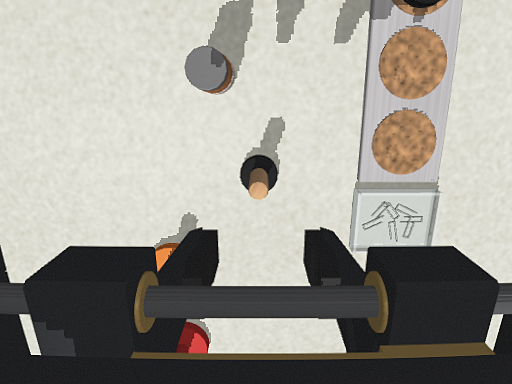

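Stamp_40 (measured 40.0 mm) is centred at (258,175), and the bottle at (208,68) is well clear.

```bash
python3 mats.py; python3 -m creep '{"xyz": [[0,0,-0.5],[0,0,-0.8],[0,0,-0.8]], "spin": [0,0,0], "hand": [0,0,0]}'
python3 -m creep '{"xyz": [[0,0,-0.3],[0,0,-0.5],[0,0,-0.66],[0,0,-0.66]], "spin": [0,0,0,0], "hand": [0,0,0,0]}'
python3 -m creep '{"xyz": [[0,0,0],[0,0,0],[0,0,0],[0,0,0],[0,0,0]], "spin": [0,0,0,0,0], "hand": [-1,-1,-1,-1,-1]}' 25
python3 -m creep '{"xyz": [[0,0,0.1],[0,0,0.2],[0,0,0.35],[0,0,0.35]], "spin": [0,0,0,0], "hand": [-1,-1,-1,-1]}'
python3 look.py 11
```

```text
px [413.  62.] centre [628.5 -14.5] r 32.4 174 197
px [404. 141.] centre [622.  -89.7] r 32.4 137 179
time: 18.08
eef_pos: [471.5, -110.2, 107.1]
ee_rot: [0.999, -0.044, -0.002, -0.001]
contact_force: [-0.1, -1.1, 0.4]
width: 0.5
time: 18.58
eef_pos: [472.6, -111.0, 42.6]
ee_rot: [0.999, -0.044, -0.0, -0.0]
contact_force: [-0.2, 0.5, 0.6]
width: 0.502
time: 19.2
eef_pos: [472.7, -111.4, 43.1]
ee_rot: [0.999, -0.045, 0.0, 0.0]
contact_force: [-1.6, 0.4, 5.8]
width: 0.194
time: 19.7
eef_pos: [473.5, -111.5, 79.1]
ee_rot: [0.999, -0.045, 0.001, 0.0]
contact_force: [0.8, -0.2, -0.6]
width: 0.198
19.75 [ 473.  -111.4   78.5] xang -5.12 0.1904782726762087 [ 0.  -0.4 -0.8]
wood [480.1  45.9] [ 443    0   69   95 5787] [ 14 115  95] z12 [619.  -17.1  12. ]
wood [200.7  61.9] [166  20  50  66 735] [150   4  62] z12 [445.6 -12.9  12. ]
wood [471.7 158.9] [ 427  111   85   96 6530] [ 14 117 166] z12 [619.3 -88.6  12. ]
wood [260.9 255.1] [ 240  218   43   68 2363] [ 14  99 106] z12 [ 470.7 -146.6   12. ]
wood [197.4 302.6] [192 272  15  62 537] [ 19 131  97] z12 [ 418.6 -182.6   12. ]
wood [324.4 302.9] [316 272  15  62 529] [ 19 127  84] z12 [ 515.6 -191.8   12. ]
wood [284.  353.6] [  72  344  366   16 3051] [ 23  57 166] z12 [ 481.5 -237.6   12. ]
```

View pics/w_11.png

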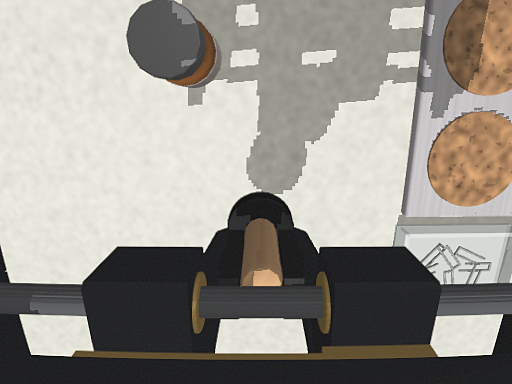

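```bash
python3 -m creep '{"xyz": [[0.4,0,0],[0.8,0.2,0],[1,0.4,0],[1,0.4,0]], "spin": [0,0,0,0], "hand": [-1,-1,-1,-1]}'
python3 -m creep '{"xyz": [[0.25,0.2,0],[0.5,0.4,0],[0.57,0.56,0],[0.57,0.56,0],[0.57,0.56,0]], "spin": [0,0,0,0,0], "hand": [-1,-1,-1,-1,-1]}'
python3 look.py 12
```

```text
time: 20.25
eef_pos: [573.7, -68.7, 77.4]
ee_rot: [0.999, -0.043, 0.0, -0.001]
contact_force: [0.4, -0.1, -0.2]
width: 0.194
time: 20.88
eef_pos: [628.2, -16.8, 77.4]
ee_rot: [0.999, -0.045, -0.001, 0.001]
contact_force: [0.6, -0.7, -0.4]
width: 0.193
20.925 [628.4 -17.   77.5] xang -5.18 0.19371091375169838 [-0.2 -0.9 -1.1]
wood [261.9   9.3] [224   0  76  17 297] [120  12  21] z12 [640.1 107.1  12. ]
wood [258.5  84.5] [ 210   35  105  109 2932] [ 15 105 146] z12 [634.2  65.1  12. ]
wood [264.2  88.2] [ 242   65   45   47 1595] [ 14 103 146] z12 [637.5  62.7  12. ]
wood [263.1 188.8] [ 215  159   95   72 3624] [ 14 110 111] z12 [631.2  -1.8  12. ]
wood [ 23.4 209.2] [  0 195  34  39 216] [ 13  34 120] z12 [460.5  -1.5  12. ]
wood [260.8 255.1] [ 240  218   43   68 2363] [ 15  98 107] z12 [625.2 -51.   12. ]
wood [197.4 302.6] [192 272  15  62 537] [ 20 141  96] z12 [573.5 -86.9  12. ]
wood [324.4 302.9] [316 272  15  62 533] [ 20 126  87] z12 [669.7 -95.8  12. ]
wood [262.3 325.1] [227 318  72  18 915] [ 14 114 170] z12 [ 620.9 -111.8   12. ]
wood [284.3 353.6] [  72  344  366   16 3062] [ 21  51 134] z12 [ 636.1 -141.3   12. ]
```

View pics/w_12.png

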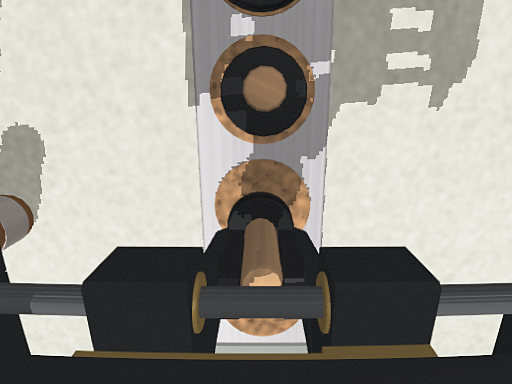

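Stamp_52 is centred on its mat at (264,88), and stamp_40 hangs over the third mat. Lowering.

```bash
python3 -m creep '{"xyz": [[0,0.005,-0.08],[0,0.005,-0.16],[0,0.005,-0.2],[0,0.005,-0.22],[0,0.005,-0.22]], "spin": [0,0,0,0,0], "hand": [-1,-1,-1,-1,-1]}'
python3 -m creep '{"xyz": [[0,0,-0.005],[0,0,-0.01],[0,0,-0.01]], "spin": [0,0,0], "hand": [-1,-1,-1]}'
```

```text
time: 21.55
eef_pos: [629.6, -14.7, 55.7]
ee_rot: [0.999, -0.044, 0.0, -0.0]
contact_force: [-0.1, 0.2, -0.7]
width: 0.194
time: 21.92
eef_pos: [629.7, -14.7, 55.2]
ee_rot: [0.999, -0.045, 0.0, 0.0]
contact_force: [-1.8, 0.2, 4.0]
width: 0.193
```

```bash
python3 -m creep '{"xyz": [[0,0,0],[0,0,0],[0,0,0]], "spin": [0,0,0], "hand": [0,0,0]}'
python3 -m creep '{"xyz": [[0,0,0.2],[0,0,0.6],[0,0,1],[0,0,1]], "spin": [0,0,0,0], "hand": [0,0,0,0]}'
python3 -m creep '{"xyz": [[-0.4,0.3,0.3],[-0.8,0.7,0.3],[-1,0.8,0.3],[-1,0.8,0.3]], "spin": [0,0,0,0], "hand": [0,0,0,0]}'
python3 -m creep '{"xyz": [[-0.4,0.2,0],[-0.7,0.34,0],[-0.81,0.34,0],[-0.81,0.34,0],[-0.81,0.34,0]], "spin": [0,0,0,0,0], "hand": [0,0,0,0,0]}'
python3 base.py 261 167 64; python3 look.py 13
```

```text
time: 22.3
eef_pos: [629.4, -14.8, 54.5]
ee_rot: [0.999, -0.044, -0.0, 0.0]
contact_force: [0.2, -0.3, -0.1]
width: 0.49
time: 22.8
eef_pos: [632.2, -14.5, 159.6]
ee_rot: [0.999, -0.045, 0.004, -0.0]
contact_force: [-0.2, -0.2, 0.0]
width: 0.498
time: 23.3
eef_pos: [528.1, 66.1, 184.8]
ee_rot: [0.999, -0.043, -0.0, 0.0]
contact_force: [0.1, -0.5, 1.0]
width: 0.5
time: 23.92
eef_pos: [450.1, 98.5, 184.8]
ee_rot: [0.999, -0.045, 0.001, -0.0]
contact_force: [0.7, 0.1, -0.0]
width: 0.5
t 23.975 [449.9  98.6 184.8] xang -5.2 0.5
blob [258.6 167.5] [246 159  26  23 248] base 447.8 99.5 diam 28.2
wood [258.  181.4] [249 167  19  30 489] mid [447.7  98.1  38. ]
24.025 [449.6  98.7 184.7] xang -5.19 0.5013878000221054 [ 0.2 -0.5  0.1]
wood [482.7 122.8] [ 450  111   62   27 1284] [ 14 100 105] z12 [675.7 131.7  12. ]
wood [429.5 186. ] [409 163  60  60 824] [120  15  35] z12 [624.4  70.6  12. ]
wood [258.2 181.6] [249 167  19  30 491] [ 15 108 208] z12 [446.8  91.4  12. ]
wood [468.3 209.5] [ 439  191   59   38 1139] [14 98 94] z12 [669.1  40.3  12. ]
wood [430.5 239.2] [405 231  52  18 523] [ 14 117  96] z12 [629.5   9.2  12. ]
wood [260.3 272.4] [244 263  34  23 453] [ 14 151  88] z12 [439.4 -13.5  12. ]
wood [143.4 302. ] [134 271  25  62 781] [ 20 108  87] z12 [299.6 -41.   12. ]
wood [378.2 301.7] [364 271  25  62 759] [30 11 67] z12 [573.1 -65.5  12. ]
wood [342.3 353.1] [ 130  342  365   18 2916] [ 22  75 115] z12 [ 530.3 -136.8   12. ]
```

View pics/w_13.png

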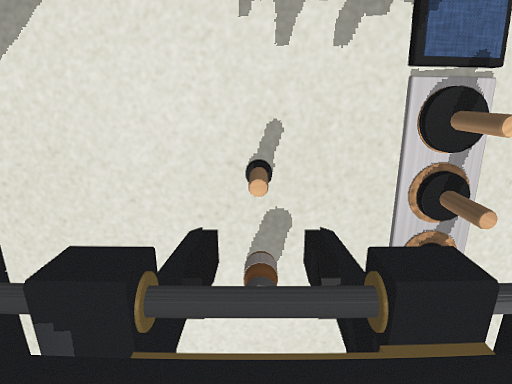

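Stamp_28 (measured 28.2 mm) is centred at (259,175). The bottle is behind it at about (260,268), 107 mm away and lower than the gripper body.

```bash
python3 -m creep '{"xyz": [[0,0,-0.5],[0,0,-0.8],[0,0,-0.8]], "spin": [0,0,0], "hand": [0,0,0]}'
python3 -m creep '{"xyz": [[0,0,-0.3],[0,0,-0.5],[0,0,-0.66],[0,0,-0.66]], "spin": [0,0,0,0], "hand": [0,0,0,0]}'
python3 -m creep '{"xyz": [[0,0,0],[0,0,0],[0,0,0],[0,0,0],[0,0,0]], "spin": [0,0,0,0,0], "hand": [-1,-1,-1,-1,-1]}' 25
python3 -m creep '{"xyz": [[0,0,0.1],[0,0,0.2],[0,0,0.35],[0,0,0.35]], "spin": [0,0,0,0], "hand": [-1,-1,-1,-1]}'
python3 look.py 14
```

```text
time: 24.4
eef_pos: [447.4, 98.8, 103.1]
ee_rot: [0.999, -0.045, -0.002, 0.0]
contact_force: [-0.5, -0.2, -0.0]
width: 0.504
time: 24.9
eef_pos: [448.6, 99.2, 38.6]
ee_rot: [0.999, -0.045, -0.0, 0.0]
contact_force: [0.1, 0.6, 0.2]
width: 0.501
time: 25.52
eef_pos: [448.8, 99.4, 39.0]
ee_rot: [0.999, -0.045, 0.0, -0.0]
contact_force: [-0.0, -0.3, 4.7]
width: 0.194
time: 26.02
eef_pos: [449.5, 99.4, 75.1]
ee_rot: [0.999, -0.045, 0.001, -0.0]
contact_force: [0.1, -0.1, -1.5]
width: 0.195
26.075 [449.1  99.3  74.5] xang -5.12 0.1911900356748401 [-0.5 -0.4 -0.8]
wood [501.4 141.3] [495 101  17  73 246] [ 0 14 37] z12 [612.1 133.6  12. ]
wood [490.2 237.7] [ 475  197   37   81 1057] [80 25 31] z12 [612.7  64.1  12. ]
wood [260.9 256.6] [ 241  222   42   64 2233] [ 15 104 123] z12 [446.9  65.3  12. ]
wood [197.4 302.5] [192 272  15  62 538] [ 20 133  98] z12 [395.9  31.3  12. ]
wood [324.5 302.9] [316 272  15  62 532] [ 21 135  85] z12 [491.   22.3  12. ]
wood [468.6 335.7] [455 315  37  41 765] [ 14 116 165] z12 [606.8 -21.9  12. ]
wood [281.4 352.8] [  72  341  366   19 3507] [ 13 144  90] z12 [455.5 -21.6  12. ]
```

View pics/w_14.png

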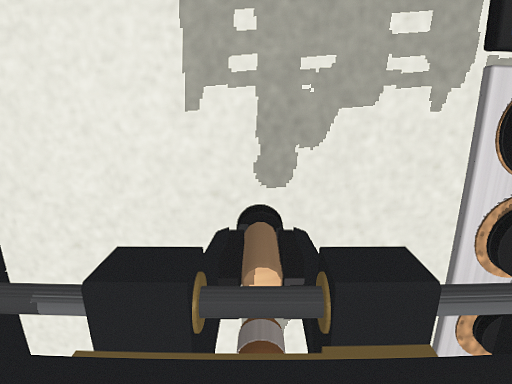

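```bash
python3 -m creep '{"xyz": [[0.5,0,0],[0.9,-0.1,0],[0.9,-0.6,0],[0.9,-1,0],[0.9,-1,0]], "spin": [0,0,0,0,0], "hand": [-1,-1,-1,-1,-1]}'
python3 -m creep '{"xyz": [[0,-0.5,0],[0,-0.9,0],[0.3,-0.9,0],[0.7,-0.9,0],[0.84,-0.9,0]], "spin": [0,0,0,0,0], "hand": [-1,-1,-1,-1,-1]}'
python3 -m creep '{"xyz": [[0,0,0],[0,0,0],[0,0,0]], "spin": [0,0,0], "hand": [-1,-1,-1]}'
python3 look.py 15
```

```text
time: 26.7
eef_pos: [537.9, -5.2, 73.0]
ee_rot: [0.999, -0.048, -0.001, 0.001]
contact_force: [-0.6, -0.2, -0.2]
width: 0.194
time: 27.32
eef_pos: [624.7, -88.9, 73.6]
ee_rot: [0.999, -0.044, 0.001, -0.001]
contact_force: [0.6, 0.3, -0.7]
width: 0.195
time: 27.7
eef_pos: [621.6, -90.6, 73.6]
ee_rot: [0.999, -0.044, -0.0, 0.0]
contact_force: [0.1, 0.0, 0.1]
width: 0.19
27.75 [621.8 -90.7  73.7] xang -5.09 0.19880106210832751 [ 0.3 -0.7 -1. ]
wood [261.5   8.2] [222   0  81  19 834] [ 15 111 122] z12 [633.1  33.2  12. ]
wood [262.   90.7] [ 209   37  107  111 5595] [ 14 101 149] z12 [629.4 -12.5  12. ]
wood [262.7  91.4] [ 241   69   44   46 1542] [ 14 103 149] z12 [629.8 -13.   12. ]
wood [  3.8 118.3] [  0 101   9  36 171] [ 13 157  86] z12 [462.4 -12.6  12. ]
wood [262.9 195.8] [ 215  163   96   69 4456] [ 14 110 111] z12 [624.1 -79.2  12. ]
wood [260.9 256.6] [ 241  222   42   64 2239] [ 14 101 124] z12 [ 618.8 -123.9   12. ]
wood [197.4 302.5] [192 272  15  62 539] [ 20 137  97] z12 [ 568.2 -157.9   12. ]
wood [324.5 303. ] [316 272  15  62 532] [ 20 137  84] z12 [ 662.6 -166.6   12. ]
wood [284.3 353.6] [  72  344  366   16 3056] [ 22  56 124] z12 [ 629.7 -211.2   12. ]
```

View pics/w_15.png

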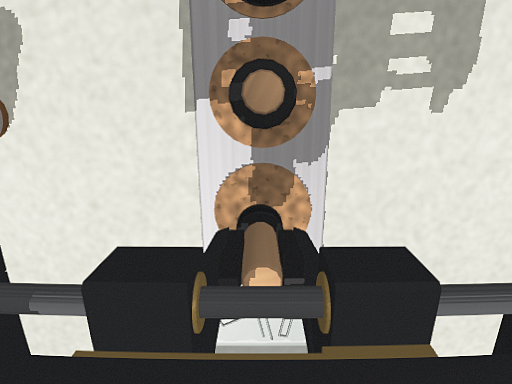

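Stamp_40 sits centred on its mat at (262,91), and stamp_28 is over the last mat. Lowering, releasing and backing off upward.

```bash
python3 -m creep '{"xyz": [[0.005,0,-0.08],[0.005,0,-0.16],[0.005,0,-0.2],[0.005,0,-0.22],[0.005,0,-0.22]], "spin": [0,0,0,0,0], "hand": [-1,-1,-1,-1,-1]}'
python3 -m creep '{"xyz": [[0,0,-0.005],[0,0,-0.01],[0,0,-0.01]], "spin": [0,0,0], "hand": [-1,-1,-1]}'
python3 -m creep '{"xyz": [[0,0,0],[0,0,0],[0,0,0]], "spin": [0,0,0], "hand": [0,0,0]}'
python3 -m creep '{"xyz": [[0,0,0.2],[0,0,0.6],[0,0,1],[0,0,1]], "spin": [0,0,0,0], "hand": [0,0,0,0]}'
python3 -m creep '{"xyz": [[0,-0.5,0.6],[0,-1,1],[0,-1,1],[0,-1,1],[0,-1,1]], "spin": [0,0,0,0,0], "hand": [0,0,0,0,0]}'
python3 look.py 16; python3 mats.py
python3 - <<'E'
from h import *
a=get("scene"); cv2.imwrite("pics/scene_end.png",cv2.resize(a["bgr"][110:290,130:390],None,fx=3,fy=3,interpolation=2))
b=get("side"); cv2.imwrite("pics/side_end.png",cv2.resize(b["bgr"][110:310,110:370],None,fx=3,fy=3,interpolation=2)[:600])
E
```

```text
time: 28.38
eef_pos: [623.1, -90.7, 51.7]
ee_rot: [0.999, -0.044, 0.0, -0.0]
contact_force: [-1.4, 0.1, -0.4]
width: 0.198
time: 28.75
eef_pos: [623.2, -90.7, 51.1]
ee_rot: [0.999, -0.045, 0.0, 0.0]
contact_force: [-1.1, -0.1, 4.4]
width: 0.194
time: 29.12
eef_pos: [622.9, -90.8, 50.6]
ee_rot: [0.999, -0.045, -0.0, 0.0]
contact_force: [0.7, 0.1, 0.7]
width: 0.496
time: 29.62
eef_pos: [625.7, -90.8, 155.5]
ee_rot: [0.999, -0.045, 0.004, 0.0]
contact_force: [0.2, 0.4, -0.1]
width: 0.499
time: 30.25
eef_pos: [622.4, -188.3, 249.1]
ee_rot: [0.999, -0.043, -0.001, -0.001]
contact_force: [0.1, -0.2, -1.3]
width: 0.5
30.3 [ 622.4 -188.3  249.1] xang -4.94 0.4980162468827524 [ 0.1  0.3 -0.2]
wood [79.6 17.8] [ 61   0  30  33 495] [ 13 140  89] z12 [435.7  -7.5  12. ]
wood [253.9  19.6] [ 224    0   61   38 1097] [120  13  39] z12 [628.  -29.3  12. ]
wood [253.2   4.2] [245   0  18  11 154] [14 97 87] z12 [628.8 -13.9  12. ]
wood [254.   76.9] [ 226   48   57   60 2521] [ 15 109 212] z12 [622.7 -89.   12. ]
wood [ 60.  202.5] [  19  176   73   52 2390] [ 12 196 117] z12 [ 359.1 -217.2   12. ]
wood [143.4 302.1] [134 271  25  62 781] [ 21 110  81] z12 [ 439.3 -372.7   12. ]
wood [378.3 301.9] [364 271  25  62 755] [38 15 66] z12 [ 769.7 -400.3   12. ]
wood [342.3 353.1] [ 130  342  365   18 2895] [ 32 107  88] z12 [ 718.4 -486.    12. ]
px [254.  77.] centre [622.4 -90.1] r 32.2 98 166
```

View pics/w_16.png

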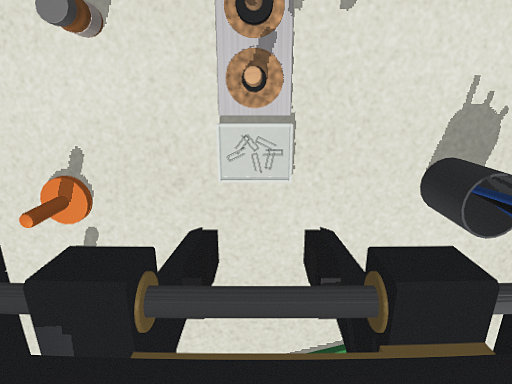

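View pics/scene_end.png

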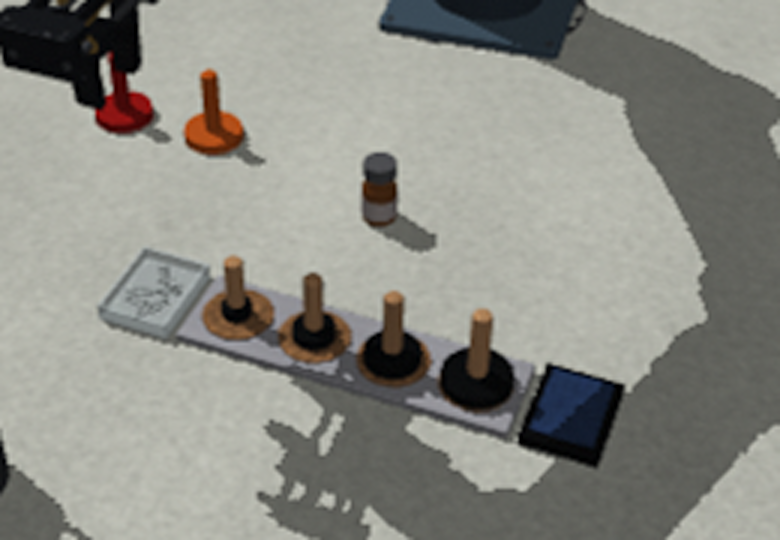

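View pics/side_end.png

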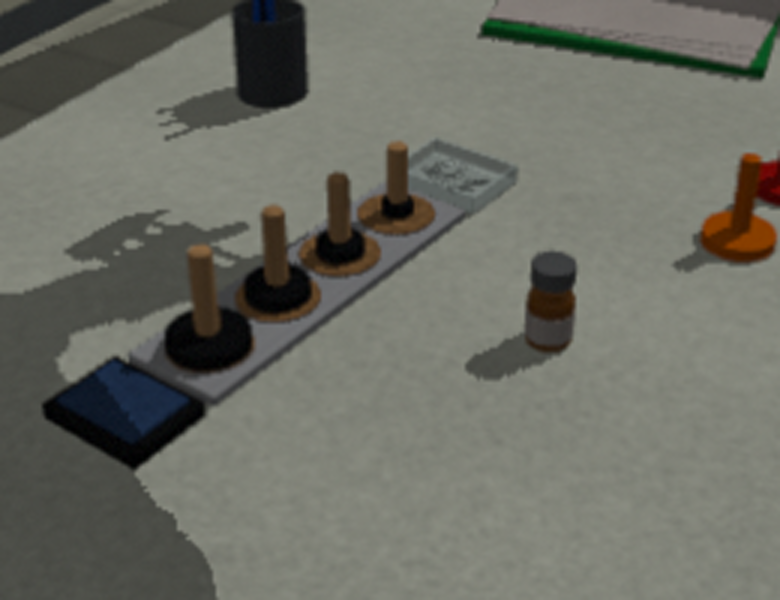

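All four stamps stand in size order from the pad, the bottle is in its place, and the arm is clear. I'll do one numeric check of the centring before handing in.

```bash
python3 - <<'E'
from h import *
M={'64':(642.5,136.5),'52':(636,60.8),'40':(629.2,-14.7),'28':(622.5,-90.2)}; top={'64':82,'52':76,'40':70,'28':64}
for n in("scene","side"):
    d=get(n);H=d["hsv"].astype(int)
    for k,(x,y) in M.items():
        p=proj(d,[(x,y,top[k]+12)])[0]; q=proj(d,[(x,y,18)])[0]
        bb=min(blobs(H[...,2]<45,20,1200),key=lambda b:np.hypot(*(b[0]-q)))
        hull=cv2.convexHull(np.argwhere(bb[2])[:,::-1].astype(np.float32)).reshape(-1,2)
        w=plane(d,hull,18)[:,:2].astype(np.float32); c,r=cv2.minEnclosingCircle(w)
        print(n,k,'off mat centre',(np.array(c)-(x,y)).round(1),'diam',round(2*r,1))
s=manip.state();print(s['time'],s['eef_pos'].round(0))
E
```

```text
scene 64 off mat centre [0.4 1.1] diam 72.3
scene 52 off mat centre [ 1.3 -0.5] diam 58.8
scene 40 off mat centre [0.8 0.9] diam 47.3
scene 28 off mat centre [1.2 0.3] diam 35.2
side 64 off mat centre [-0.5 -2. ] diam 78.6
side 52 off mat centre [ 1.  -3.5] diam 67.5
side 40 off mat centre [-2.3 -2.8] diam 55.9
side 28 off mat centre [2.8 0.9] diam 40.2
30.55 [ 623. -190.  250.]
```

All offsets are within about 4 mm. The diameters come out too large because the oblique views include the base's side and shadow.

```bash
python3 -c "
from plant import manip
print(manip.sign_off())"
```

```text
the job is handed in; nothing more can be done
None
```

All four stamps are in place and the job is handed in; the robot clock read about 31 s of the 88 s allowed. From the ink pad outward the mats (a to d) hold the 64, 52, 40 and 28 mm stamps. I gripped each by the handle and lowered it until the wrist felt 3–4.4 N before letting go.

- **Upright and clear:** in the last pictures all four stand upright, the bottle is untouched, and the arm is well above everything.
- **Centring:** the scene camera puts each stamp within about 1.5 mm of its mat's centre. The side camera disagrees slightly, at 2–4 mm, but both are inside the 10 mm limit.
- **Check that came out off:** base diameters in those two final views read 7–16 mm too large, probably because the slanted views include the base's side wall and shadow. Before each pick-up, the wrist camera measured 64.1, 52.4, 40.0 and 28.2 mm.

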